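Hold a reagent cassette square in the code-reader dock

TASK

Pick up the dark brown reagent cassette, set it upright on the aluminium plate of the code-reader dock with its orange bevel facing away from the blue fence, and let go of it. Then push with the fingertips on the orange bevel, diagonally down and towards the fence, clear of the grey grip rib, so that the cassette is pressed firmly against the blue fence and down on the plate at once, square to the fence, its end up against the black stop block. The program finishes while holding that push, without backing off; leave the bottle, jar, cup and blue cassette where they stand.

Things in the scene. Friction and masses are not known exactly. Their poses are not given: they have to be found in the camera images.
- cassette_mid (a point): Centre of the loose dark brown reagent cassette, 36 mm above its underside. Axes: x across its 60 mm width, y along its 100 mm length, z up. Body 42 mm high, with a 45-degree orange bevel along its upper -x edge and a grey grip rib on top (72 mm over all). 0.24 to 0.39 kg. It starts upright on the table, bevel roughly (within 35 degrees) towards the robot.
- cassette_end (a point): Middle of the lower part of the cassette's +y end face (x = 0, y = +50 mm, 9 mm above the underside): the end that goes against the stop block. Same axes as the cassette.
- cassette_bevel: Orange 45-degree bevel of the cassette, the face to push on, 100 mm long, looking to -x and up: from x = -30 mm, 18 mm above the underside, to x = -6 mm, 42 mm above it; its centre is at x = -18, y = 0, z = 30 mm. Origin (centre of the cassette's underside) and axes are the cassette's.
- cassette_rib: Grey grip rib, to be pinched from above across its 22 mm: centre at x = +9 mm, y = 0, 22 mm wide in x, 55 mm long in y, from 42 to 72 mm above the underside. White caps, 22 mm across, 7 mm high, stand beside it on the body at y = +-40 mm. Origin (centre of the cassette's underside) and axes are the cassette's.
- dock_corner (a point): Inner corner of the fixed dock where fence, stop and plate meet, at the plate's top (12 mm above the table). Axes: x square to the fence, from the open robot side into it; y along the fence towards the stop; z up. A seated cassette has parallel axes and its underside's centre at x = -30, y = -50, z = 0 mm. A white reader box, 34 mm above plate level, lies behind the fence at x = 30 to 130 mm.
- plate: Aluminium plate of the dock, rigid, its top 12 mm above the table; seen from dock_corner it spans x = -150 to 0 mm and y = -190 to +50 mm. Same axes as dock_corner; origin on the line of the fence face, 8 mm below the plate's top, 70 mm in -y from the corner.
- fence: Blue fence of the dock, rigid, upright face in the plane x = 0 of dock_corner, 28 mm high above the plate, 14 mm thick, as long as the plate. Same axes as dock_corner; origin on the face, 70 mm in -y from the corner and 8 mm below the plate's top.
- stop: Black stop block, rigid, 60 mm long in x (from the fence to x = -60 mm), 24 mm in y, 24 mm high above the plate; its face looks to -y and is the plane y = 0 of dock_corner, where its origin lies.
- amber_bottle: Amber bottle, 56 mm across, 120 mm high, a bystander. Origin at the centre of its underside.
- jar: White jar with a blue cap, 60 mm across, 70 mm high, a bystander. Origin at the centre of its underside.
- cup: Clear plastic cup, 70 mm across, 85 mm high, a bystander. Origin at the centre of its underside.
- spare: Blue cassette with a white rib, 60 x 100 x 72 mm, a bystander. Origin at the centre of its underside.
- cassette: The whole dark brown reagent cassette with its bevel and rib. Origin at the centre of its underside, axes as for cassette_mid. Its smooth underside and sides slide easily on the dock's plate and fence (friction about 0.25); bevel and rib grip better (about 0.6).

How it is judged:
By the outcome, as a careful person would: the job done as asked, in the order asked, and still so for the second after the job is handed in, while the arm keeps its last pose, push and grip.
It also fails if it takes over 51 s, if anything falls off the work surface, if the arm or the gripper's body presses on something with over 40 N, if the wrist force passes 120 N, or if a joint passes its speed limit or range.

ROBOT

A 6-joint arm with a two-finger parallel gripper is mounted at the origin on the work surface. World frame = base frame: x ahead of the robot, y to its left, z up, the work surface at z = 0. Lengths are in m, angles in rad, forces in N, time in s.
With the tool pointing down it reaches from about 0.35 to 0.975 m from the base axis. Payload 17.4 kg.
Tool frame: the origin (TCP) lies at the centre of the arm's flange, where the gripper is bolted on; the fingertips stand 173 mm ahead of it and the grasp point (between the pads) lies pinch_z ahead of it (pinch_z is the distance from the TCP to the grasp point, in m); x points along the fingers, y is the direction in which the jaws open and shut, and the axes are right-handed (so a half turn about x gives the same grasp; the last joint's range is limited). The gripper opens to 85 mm and grips with 20 to 120 N. Pads are 22 mm wide; open, the fingers measure 114 mm over their backs; the gripper's body (76 mm by 85 mm) begins 54 mm behind the grasp point. The pads swing forward as they close: fully open they stand 13 mm farther back than shut.
Start: joints at [1.258, 0.116, 1.442, -0, 1.584, -0.038], TCP at [0.183, 0.65, 0.405] pointing down, gripper open.
Joint ranges: [-2.83, 2.83], [-0.83, 2.19], [0.07, 2.5], [-1.14, 4.28], [0.01, 3], [-2.97, 2.97]. Speed limits (rad/s): [1.89, 1.89, 2.22, 3.14, 3.14, 3.14].

INTERFACE

Orientations are given as [roll, pitch, yaw] about the fixed x, y, z axes, in that order (R = Rz(yaw) Ry(pitch) Rx(roll)).
In Python, from rig import * gives the robot as it stands.
- The arm moves only by the shell command python3 -m inch 'ROWS' [OPENING] [FORCE]. ROWS is JSON, a list of rows, each a list of 2 entries, a list of its own where there are three numbers: the shift along the tool's x, y, z in m, then the turn about the tool's x in rad. In form: [[[tx, ty, tz], roll], ...]. A call has 1 to 20 rows; each row shifts and turns the commanded pose from where the row before left it, along the tool's axes as they then stand; what a row does not reach is not made up. A row lasts 1/12 s, in which the tool goes at most 41.7 mm and 7.16 degrees, less where a joint would pass 70% of its speed; a pose out of reach is approached as far as the arm can. A call is refused whole if a number of a shift passes 0.0417 or a number of a turn 0.125, either way. A call with a gripper value outside its range is refused whole. OPENING is the finger opening in m, from 0 to 0.0854, set as the call begins (- or left out, the last holds). The fingers move at their own pace and stop on an object; FORCE is the grip in N (left out, the last holds). Time passes only in rows, so rows that do not move let the fingers close. It gives the time, the measured TCP pose, the force and the opening at its end, in the units of the state.
- observe(): the state, without advancing time (a new reading comes with each control period).
- snapshot(name): name is "side" or "top"; returns a dict with "color" (420x560x3 uint8, red, green, blue), "fovy" (degrees; the focal length in pixels is half the picture's height over the tangent of half this angle, whatever the lens; pixels are square), "cx", "cy" (the principal point, pixels), "R" (3x3) and "t" (3): a world point X has camera coordinates R X + t. Camera axes: x right, y down, z forward; pixel columns grow to the right and rows downward; lengths in m; the calibration is good to about 2 mm. A picture is of the moment at which its call begins. There is no depth.
- close_job(): hands the job in, once; it reports no verdict.
Trained networks look in a picture, given as the dict that the camera call returned (one of the last four; its "shot" number tells which), for a name from the list of things; names that differ only in an ending like _2 or _b are one class to them, and where a whole thing is asked for, a point or a joint stands for the part that bears it (a point fixed in the world has none). Each returns a list of dicts, best first, with "confidence" (0 to 1); they miss things now and then, are a little off and sometimes report something else, mostly with a low value. They report only what shows in the picture. A call takes as long as a camera call.
- regions_of(picture, target): "region" (420x560 bool, what is visible of it) and "rect" ([centre column, centre row, width, height] in pixels, round what is visible of it).
The state is a dict: "time_s": time; "joints": joint angles; "dq": joint speeds; "tau": joint torques, N m; "eef_pos": TCP position; "tcp_rot": TCP orientation; "contact_force": force on the tool from outside, world axes, zero at the start; "torque": the same for the moment, N m; "grip_width": finger opening in m.
Only numpy, scipy, OpenCV 4.12 (cv2) and the standard library are available. Lean on these libraries where they do the work, as an engineer would, in place of code of your own. Each camera call takes 0.05 s, during which the arm holds its last target.

## Working session

There is one attempt and no reset: what is moved stays moved. The work goes in short steps, Python scripts to look and compute and a shell command to move; the robot and the scene stay as the last step left them, time stands still between calls to the robot, and variables do not carry over. Pictures are saved under pics/ and viewed, and the job is handed in when it is done.

```bash
ls; mkdir -p pics
python3 - <<'E'
from rig import *
import cv2,numpy as np
print(observe())
try: print(pinch_z)
except Exception as e: print(e)
for n in ("top","side"):
    p=snapshot(n); cv2.imwrite(f"pics/{n}0.png",p["color"][:,:,::-1])
    print(n,p["fovy"],p["cx"],p["cy"],p["R"],p["t"],p["shot"])
    for t in ("cassette","cassette_bevel","cassette_rib","plate","fence","stop","amber_bottle","jar","cup","spare","cassette_mid","cassette_end","dock_corner"):
        try:
            for r in regions_of(p,t)[:2]: print(t,round(r["confidence"],2),np.round(r["rect"],1), r["region"].sum())
        except Exception as e: print(t,e)
E
```

```text
pics
{'time_s': 0.0, 'joints': array([ 1.25816935e+00,  1.16503461e-01,  1.44224940e+00,  1.01809318e-05,
        1.58399358e+00, -3.78161281e-02]), 'dq': array([-1.83584656e-03, -3.28880413e-05,  6.11057714e-04,  1.54071802e-03,
        1.22157403e-03, -4.61002501e-04]), 'tau': array([-8.06719490e-04, -7.31974053e+01, -6.32502007e+01, -1.16711672e-04,
        6.13902113e-03,  1.28925342e-05]), 'eef_pos': array([0.18319495, 0.6496843 , 0.40396012]), 'tcp_rot': array([-1.61743548,  1.56964249, -1.8922462 ]), 'contact_force': array([-0.51852199, -0.08364587, -0.24677273]), 'torque': array([-0.05489413, -0.05746535, -0.00408334]), 'grip_width': 0.08549718279857231}
0.1547
top 51.86258880565083 275.7635642560116 205.50182532215783 [[ 0.01089446 -0.99993307 -0.0038956 ]
 [-0.99146074 -0.0102957  -0.12999849]
 [ 0.12994968  0.0052786  -0.99150654]] [-0.02900418  0.57090239  1.31572556] 1
cassette 0.8 [344.4 239.1  38.9  33.1] 700
cassette_bevel 0.5 [342.  245.7  29.8  18.4] 248
cassette_rib 0.66 [350.  238.9  13.7  19. ] 167
plate 0.6 [243.8 235.8  75.7  54.8] 3415
fence 0.97 [246.8 208.2 
[... 808 characters left out ...]
sette 0.72 [350.8 180.1  40.4  30.9] 901
cassette_bevel 0.76 [354.5 183.9  31.7  23.5] 350
cassette_rib 0.68 [350.8 170.9  16.7  15.6] 217
cassette_rib 0.43 [270.3 243.8  51.4  71.3] 708
plate 0.41 [164.8 363.6  36.5  43.7] 1330
fence 0.84 [271.5 244.7  49.4  70.8] 671
stop 0.76 [267.3 268.6  26.6  22.5] 323
amber_bottle 0.95 [261.1 375.3  30.1  42.2] 911
jar 0.98 [257.2 157.1  18.4  29.6] 435
cup 0.97 [165.1 364.3  42.7  46. ] 1308
cup 0.3 [351.  168.1  21.2  20.8] 214
spare 0.94 [384.8 129.6  30.9  31.4] 637
spare 0.23 [269.8 245.2  51.6  68.7] 790
cassette_mid 0.86 [351.4 182.   39.5  35.8] 844
cassette_end 0.58 [350.3 177.2  41.8  33.8] 889
dock_corner 0.93 [274.3 251.4 145.  116.2] 9072
```

Run:
```python
import cv2
a=cv2.imread("pics/top0.png"); cv2.imwrite("pics/topz.png",cv2.resize(a[180:300,180:380],None,fx=4,fy=4,interpolation=cv2.INTER_CUBIC))
a=cv2.imread("pics/side0.png"); cv2.imwrite("pics/sidez.png",cv2.resize(a[150:320,190:390],None,fx=3.5,fy=3.5,interpolation=cv2.INTER_CUBIC))
```

```text
(no output)
```

View pics/top0.png

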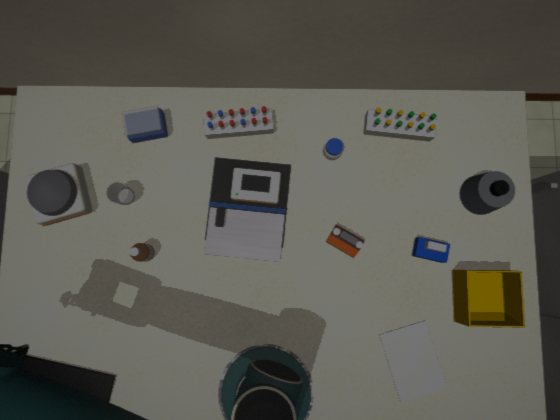

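View pics/side0.png

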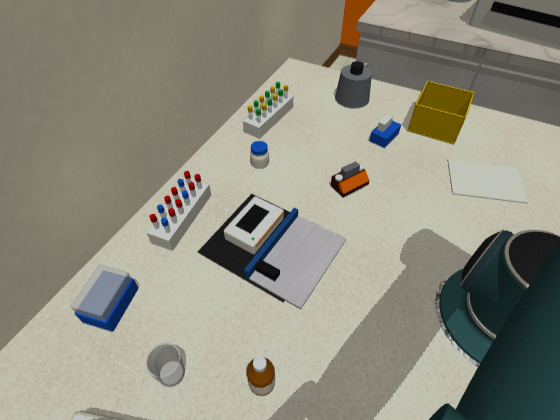

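View pics/topz.png

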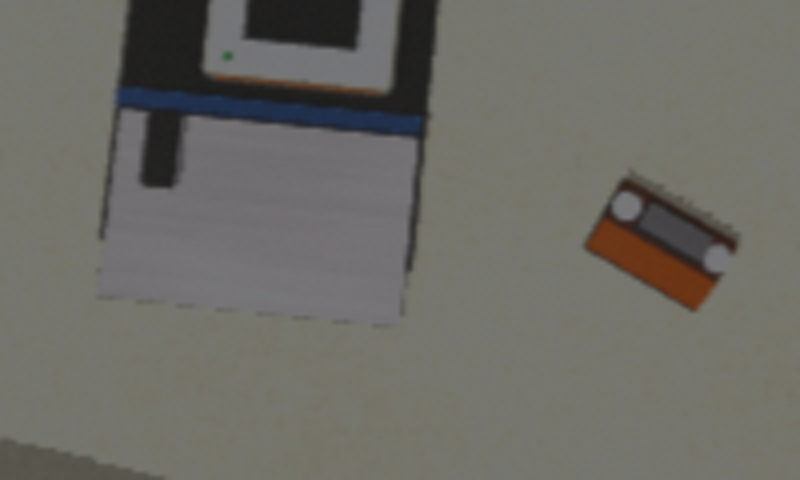

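View pics/sidez.png

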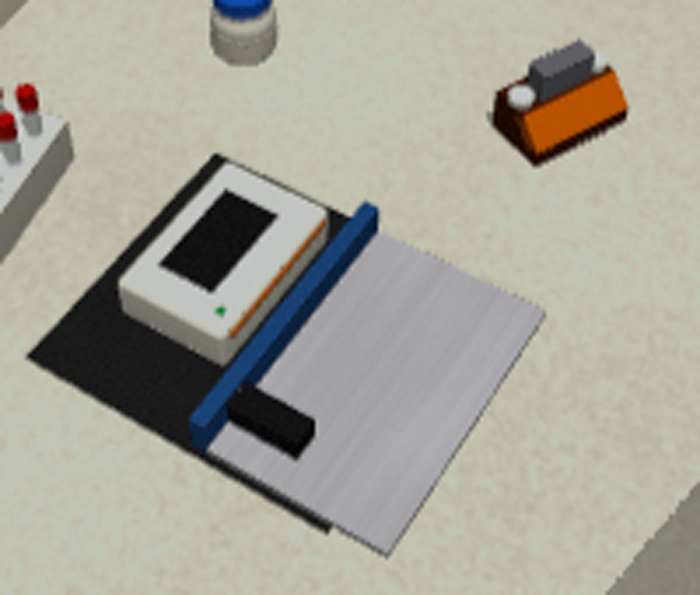

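The top view shows the dark brown cassette at about (346, 240), bevel towards the robot. The dock is at about (245, 225), with the fence on the far side and the stop on its left. I'll zoom in to pick corners.

Run:
```python
import cv2,numpy as np
def z(src,out,x0,y0,w,h,f):
    a=cv2.imread(src)[y0:y0+h,x0:x0+w]
    a=cv2.convertScaleAbs(a,alpha=1.6)
    b=cv2.resize(a,None,fx=f,fy=f,interpolation=cv2.INTER_CUBIC)
    for i in range(0,w,5):
        cv2.line(b,(i*f,0),(i*f,h*f),(0,255,0) ,1) if i%10==0 else 0
        if i%10==0: cv2.putText(b,str(x0+i),(i*f,10),0,.4,(0,0,255),1)
    for i in range(0,h,10):
        cv2.line(b,(0,i*f),(w*f,i*f),(0,255,0),1); cv2.putText(b,str(y0+i),(0,i*f+10),0,.4,(0,0,255),1)
    cv2.imwrite(out,b)
z("pics/top0.png","pics/ca.png",320,215,50,50,12)
z("pics/side0.png","pics/cb.png",325,155,50,45,14)
z("pics/top0.png","pics/da.png",195,195,100,72,8)
z("pics/side0.png","pics/db.png",235,200,115,105,6)
```

```text
(no output)
```

View pics/ca.png

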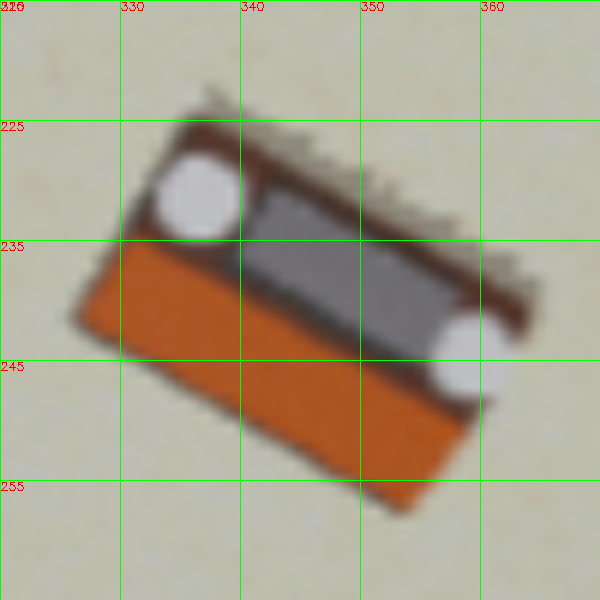

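View pics/cb.png

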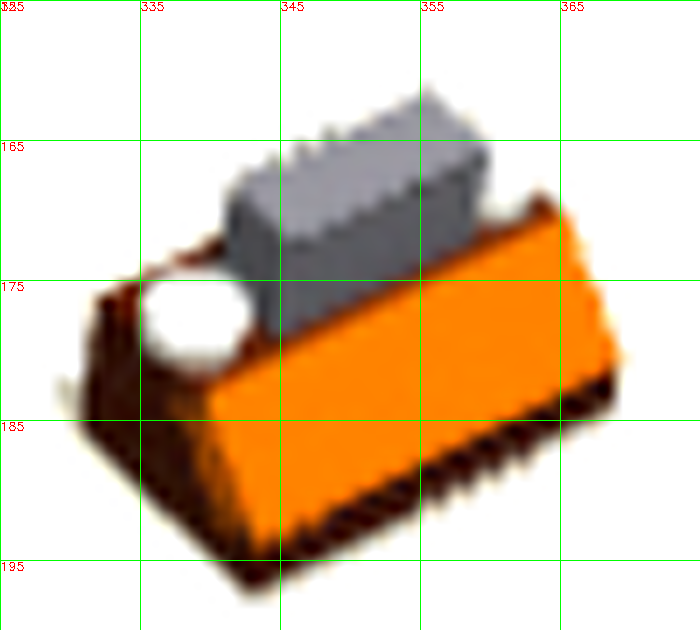

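View pics/da.png

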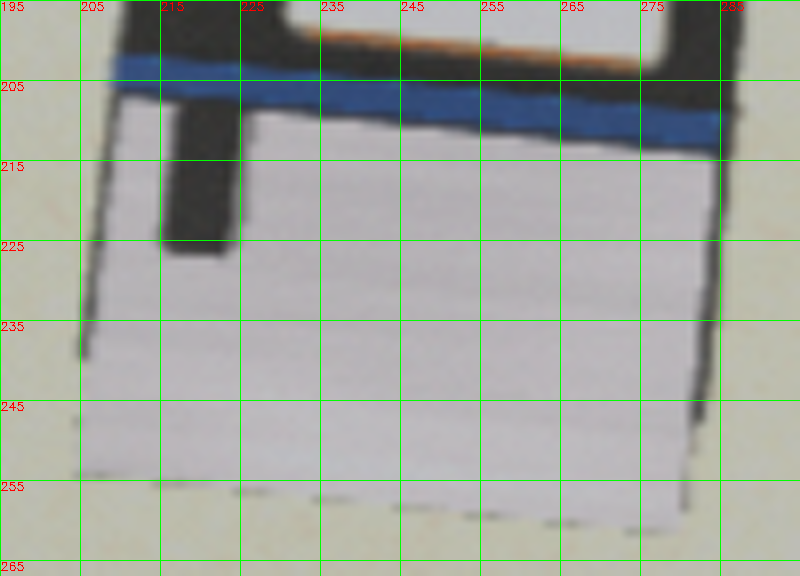

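View pics/db.png

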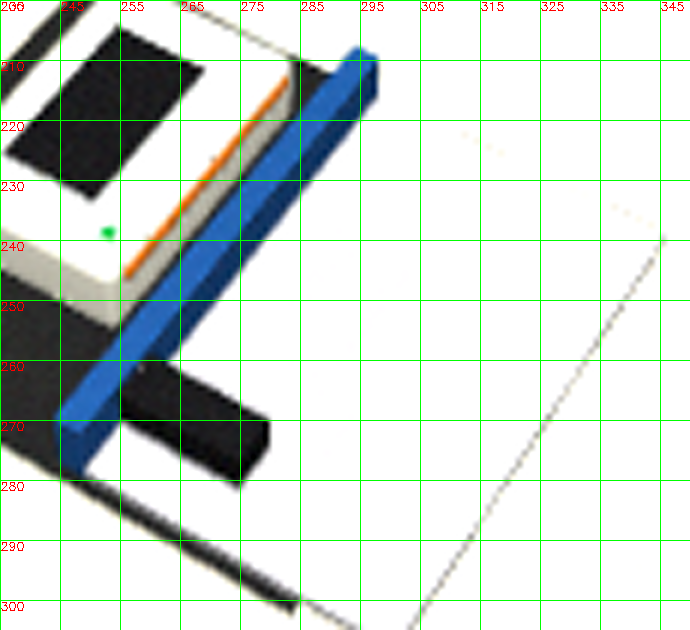

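```bash
cat > h.py <<'E'
import numpy as np
from scipy.optimize import least_squares
CAM={'top':(51.86258880565083,275.7635642560116,205.50182532215783,[[0.01089446,-0.99993307,-0.0038956],[-0.99146074,-0.0102957,-0.12999849],[0.12994968,0.0052786,-0.99150654]],[-0.02900418,0.57090239,1.31572556]),
'side':(56.65928208575259,273.50567101668526,209.2368322087858,[[-0.88353199,-0.46823357,-0.01133769],[-0.34992711,0.67599706,-0.64852062],[0.31132337,-0.56902135,-0.76111265]],[0.52687224,0.2507257,0.91064078])}
def proj(c,X):
    fv,cx,cy,R,t=CAM[c]; f=210/np.tan(np.radians(fv)/2)
    p=np.asarray(X)@np.array(R).T+np.array(t)
    return np.c_[cx+f*p[:,0]/p[:,2],cy+f*p[:,1]/p[:,2]]
def fit(obs,z0,g,cams=('top','side'),freez=False):
    # obs: list (cam, X mm, pix)
    o=[q for q in obs if q[0] in cams]
    def res(p):
        c,s=np.cos(p[2]),np.sin(p[2]); out=[]
        for cam,X,px in o:
            x,y,z=np.array(X)/1000
            W=[[p[0]+c*x-s*y,p[1]+s*x+c*y,z0+z+(p[3] if freez else 0)]]
            out.append(proj(cam,W)[0]-px)
        return np.ravel(out)
    r=least_squares(res,g+([0.] if freez else []),loss='soft_l1',f_scale=.7)
    return r.x,res(r.x).reshape(-1,2)
def mk(cam,x0,y0,f,L): return [(cam,X,np.array([x0+(u+.5)/f-.5,y0+(v+.5)/f-.5])) for X,(u,v) in L]
E
cat > m0.py <<'E'
from h import *
cas=mk('top',320,215,12,[((-30,50,18),(80,315)),((-30,-50,18),(405,512)),((-6,50,42),(135,235)),((-6,-50,42),(468,428)),((30,50,42),(195,122)),((30,-50,42),(533,318)),((20,27.5,72),(268,187)),((-2,27.5,72),(240,245))])
cas+=mk('side',325,155,14,[((-30,50,18),(258,545)),((-6,50,42),(205,385)),((-6,-50,42),(563,212)),((-30,-50,18),(617,362)),((-30,50,0),(252,595)),((-30,-50,0),(612,408)),((20,-27.5,72),(428,90)),((-2,-27.5,72),(487,150)),((-2,27.5,72),(290,240)),((20,27.5,72),(230,190)),((30,50,42),(98,295))])
d=mk('top',195,195,8,[((14,50,28),(115,55)),((14,-190,28),(735,115)),((0,50,0),(112,95)),((0,-190,0),(720,152)),((-150,50,0),(78,475)),((-150,-190,0),(680,530)),((-60,0,24),(230,255)),((-60,24,24),(160,250))])
d+=mk('side',235,200,6,[((14,-190,28),(357,47)),((0,-190,28),(378,60)),((0,-190,0),(378,98)),((14,50,28),(57,412)),((0,50,28),(80,432)),((0,50,0),(83,478)),((-60,0,24),(268,420)),((-60,24,24),(240,458)),((-60,24,0),(240,488)),((-150,-190,0),(664,238))])
d+=mk('side',190,150,3.5,[((-150,50,0),(388,556))])
for nm,o,z0,g in (('cas',cas,0,[.45,-.2,-.5]),('dock',d,.012,[.55,.13,-.1])):
    for cams in (('top',),('side',),('top','side')):
        for fz in (False,True):
            x,r=fit(o,z0,g,cams,fz); print(nm,cams,fz,np.round(x,4),'rms',np.sqrt((r**2).mean()).round(2))
    print(np.round(r,1).tolist())
E
python3 m0.py
```

```text
cas ('top',) False [ 0.4636 -0.2392 -0.526 ] rms 0.49
cas ('top',) True [ 0.4651 -0.2439 -0.5264 -0.03  ] rms 0.43
cas ('side',) False [ 0.4631 -0.2415 -0.5122] rms 0.43
cas ('side',) True [ 0.4676 -0.261  -0.5204 -0.0194] rms 0.34
cas ('top', 'side') False [ 0.4631 -0.2403 -0.5173] rms 0.52
cas ('top', 'side') True [ 0.4629 -0.2392 -0.5177  0.002 ] rms 0.49
[[-0.4, 0.6], [0.4, 0.4], [-0.3, 0.2], [0.3, 0.5], [0.4, -0.5], [0.5, -0.5], [0.5, -0.2], [-0.7, 1.3], [-0.0, 0.1], [-0.4, 0.8], [0.2, 0.2], [0.3, -0.1], [-0.3, 0.6], [-0.4, 0.7], [-0.1, -0.7], [0.5, -0.7], [-0.0, 0.0], [-0.6, -0.8], [-0.4, -0.0]]
dock ('top',) False [ 0.5639  0.138  -0.0846] rms 0.57
dock ('top',) True [ 5.639e-01  1.379e-01 -8.460e-02  3.000e-04] rms 0.57
dock ('side',) False [ 0.5626  0.1381 -0.0905] rms 0.6
dock ('side',) True [ 0.5653  0.1328 -0.0921 -0.0089] rms 0.53
dock ('top', 'side') False [ 0.5631  0.1379 -0.0884] rms 0.62
dock ('top', 'side') True [ 0.5635  0.1373 -0.0887 -0.0021] rms 0.6
[[0.3, -0.0], [-1.0, -0.0], [1.5, 0.5], [0.3, 0.8], [0.1, -0.0], [0.6, 0.7], [-0.8, 0.1], [0.3, -0.1], [-0.5, -0.3], [0.3, -0.4], [-0.0, -0.4], [-1.0, 1.3], [-0.2, 0.6], [0.0, -1.2], [0.2, 0.0], [-0.4, 0.9], [-0.3, 0.9], [0.3, -0.6], [-0.2, -0.4]]
```

```bash
cat >> h.py <<'E'
from scipy.spatial.transform import Rotation as Ro
CAS=np.array([.4632,-.2402,-.518]); DOCK=np.array([.5633,.1378,-.0884])
def tool(o):
    return Ro.from_euler('xyz',o['tcp_rot']).as_matrix()
def d2w(x,y): 
    c,s=np.cos(DOCK[2]),np.sin(DOCK[2]); return DOCK[:2]+[c*x-s*y,s*x+c*y]
def need(o,pos,yawdir,half=True):
    """tool shift (tool axes) to pos, and roll so that tool y lies along world angle yawdir (mod pi)"""
    R=tool(o); d=R.T@(np.array(pos)-o['eef_pos'])
    w=np.array([np.cos(yawdir),np.sin(yawdir),0]); t=R.T@w
    a=np.arctan2(t[2],t[1]); a=(a+np.pi/2)%np.pi-np.pi/2
    return d,a
def show(o):
    R=tool(o); f=np.array(o['contact_force'])
    c,s=np.cos(DOCK[2]),np.sin(DOCK[2])
    rel=o['eef_pos'][:2]-DOCK[:2]
    print('t',round(o['time_s'],2),'pos',np.round(o['eef_pos'],4),'dockrel',np.round([c*rel[0]+s*rel[1],-s*rel[0]+c*rel[1]],4),'F dock',np.round([c*f[0]+s*f[1],-s*f[0]+c*f[1],f[2]],2),'grip',round(o['grip_width'],4),'j',np.round(o['joints'],2))
    print('tool x',np.round(R[:,0],3),'y',np.round(R[:,1],3),'z',np.round(R[:,2],3))
E
python3 - <<'E'
from rig import *
from h import *
o=observe(); show(o)
c,s=np.cos(CAS[2]),np.sin(CAS[2])
P=CAS[:2]+.009*np.array([c,s]); print(P)
print(need(o,[*P,.404],CAS[2]), need(o,[.5,.2,.404],CAS[2]))
E
```

```text
t 1.4 pos [0.1832 0.6497 0.4047] dockrel [-0.4238  0.4763] F dock [0.17 0.12 0.46] grip 0.0854 j [ 1.26  0.12  1.44 -0.    1.58 -0.04]
tool x [ 0. -0. -1.] y [ 0.271  0.962 -0.   ] z [ 0.962 -0.271  0.   ]
[ 0.4710193  -0.24465629]
(array([ 6.98213097e-04, -7.82659504e-01,  5.19737601e-01]), np.float64(-1.3276303667071776)) (array([ 0.00068828, -0.34682606,  0.42695663]), np.float64(-1.3276303667071776))
```

```bash
python3 -m inch '[[[0,-0.0248,0.0305],0],[[0,-0.0248,0.0305],0],[[0,-0.0248,0.0305],0],[[0,-0.0248,0.0305],0],[[0,-0.0248,0.0305],0],[[0,-0.0248,0.0305],0],[[0,-0.0248,0.0305],0],[[0,-0.0248,0.0305],0],[[0,-0.0248,0.0305],0],[[0,-0.0248,0.0305],0],[[0,-0.0248,0.0305],0],[[0,-0.0248,0.0305],0],[[0,-0.0248,0.0305],0],[[0,-0.0248,0.0305],0]]' 0.085 60
python3 -m inch '[[[0,-0.0363,0.0077],0],[[0,-0.0363,0.0077],0],[[0,-0.0363,0.0077],0],[[0,-0.0363,0.0077],0],[[0,-0.0363,0.0077],0],[[0,-0.0363,0.0077],0],[[0,-0.0363,0.0077],0],[[0,-0.0363,0.0077],0],[[0,-0.0363,0.0077],0],[[0,-0.0363,0.0077],0],[[0,-0.0363,0.0077],0],[[0,-0.0363,0.0077],0]]'
python3 -m inch '[[[0,0,0],0.121],[[0,0,0],0.121],[[0,0,0],0.121],[[0,0,0],0.121],[[0,0,0],0.121],[[0,0,0],0.121],[[0,0,0],0.121],[[0,0,0],0.121],[[0,0,0],0.121],[[0,0,0],0.121],[[0,0,0],0.121],[[0,0,0],0.121],[[0,0,0],0.121],[[0,0,0],0.121],[[0,0,0],0.121]]'
python3 - <<'E'
from rig import *
from h import *
o=observe(); show(o)
c,s=np.cos(CAS[2]),np.sin(CAS[2])
P=CAS[:2]+.009*np.array([c,s])
print(need(o,[*P,.218],CAS[2]))
E
```

```text
time_s: 2.57
eef_pos: [0.5006, 0.1978, 0.405]
tcp_rot: [0.695, 1.57, 0.42]
contact_force: [0.9, 1.4, 0.4]
grip_width: 0.0849
time_s: 3.57
eef_pos: [0.47, -0.2465, 0.405]
tcp_rot: [-0.191, 1.57, -0.466]
contact_force: [0.4, -0.4, 1.0]
grip_width: 0.085
time_s: 4.82
eef_pos: [0.4706, -0.2447, 0.4048]
tcp_rot: [1.19, 1.571, -0.906]
contact_force: [-0.1, -0.4, -0.5]
grip_width: 0.0849
t 4.82 pos [ 0.4706 -0.2447  0.4048] dockrel [-0.0586 -0.3892] F dock [-0.08 -0.45 -0.52] grip 0.0849 j [-0.53 -0.2   1.75 -0.    1.59 -0.  ]
tool x [ 0. -0. -1.] y [ 0.865 -0.501  0.   ] z [-0.501 -0.865  0.   ]
(array([ 0.18679592,  0.00030578, -0.00023413]), np.float64(-0.006981771094199951))
```

```bash
python3 -m inch '[[[0.03,0,0],-0.007],[[0.03,0,0],0],[[0.03,0,0],0],[[0.03,0,0],0],[[0.02,0,0],0],[[0.01,0,0],0],[[0,0,0],0]]'
python3 - <<'E'
from rig import *
import cv2,numpy as np
for n,x,y in (("side",300,110),("top",310,190)):
    p=snapshot(n); cv2.imwrite(f"pics/{n}1.png",cv2.resize(p["color"][y:y+100,x:x+100,::-1],None,fx=6,fy=6,interpolation=cv2.INTER_CUBIC))
E
```

```text
time_s: 5.4
eef_pos: [0.4703, -0.2445, 0.2527]
tcp_rot: [-1.582, 1.568, 2.618]
contact_force: [-0.3, 0.6, 0.2]
grip_width: 0.0852
```

View pics/side1.png

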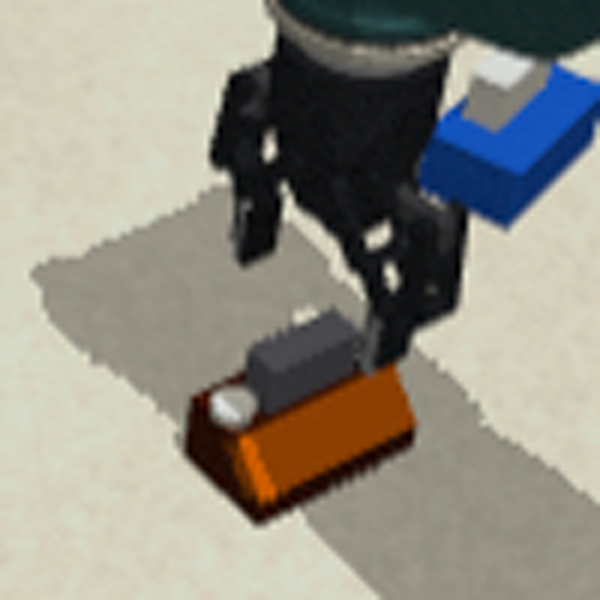

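View pics/top1.png

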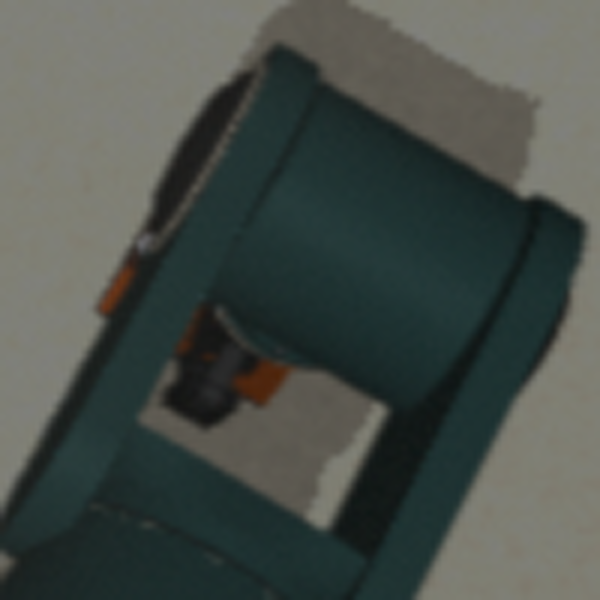

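The open fingers straddle the rib: the near finger is in front of the bevel at (385, 345) in the zoomed side view, the far one behind. I'll descend and close.

```bash
python3 -m inch '[[[0.02,0.0005,0],0],[[0.012,0,0],0],[[0.003,0,0],0],[[0,0,0],0]]'
python3 -m inch '[[[0,0,0],0],[[0,0,0],0],[[0,0,0],0],[[0,0,0],0],[[0,0,0],0],[[0,0,0],0],[[0,0,0],0],[[0,0,0],0],[[0,0,0],0],[[0,0,0],0],[[0,0,0],0],[[0,0,0],0]]' 0 60
python3 - <<'E'
from rig import *
from h import *
show(observe())
E
```

```text
time_s: 5.83
eef_pos: [0.4711, -0.2449, 0.2196]
tcp_rot: [-1.551, 1.57, 2.65]
contact_force: [-0.3, -0.3, 0.5]
grip_width: 0.0854
time_s: 6.83
eef_pos: [0.4712, -0.245, 0.2202]
tcp_rot: [1.537, 1.57, -0.546]
contact_force: [0.3, 0.9, 7.1]
grip_width: 0.0207
t 6.83 pos [ 0.4712 -0.245   0.2202] dockrel [-0.0579 -0.3894] F dock [0.2  0.91 7.14] grip 0.0207 j [-0.53 -0.08  1.95 -0.    1.27 -0.02]
tool x [ 0.001 -0.    -1.   ] y [ 0.872 -0.49   0.001] z [-0.49  -0.872  0.   ]
```

```bash
python3 -m inch '[[[-0.005,0,0],0],[[-0.015,0,0],0],[[-0.025,0,0],0],[[-0.03,0,0],0],[[-0.025,0,0],0],[[0,0,0],0],[[0,0,0],0]]'
python3 - <<'E'
from rig import *
from h import *
import cv2
o=observe();show(o)
p=d2w(-.026,-.060); print(p,need(o,[*p,.29],DOCK[2]))
p=snapshot("side"); cv2.imwrite(f"pics/side2.png",cv2.resize(p["color"][90:200,290:400,::-1],None,fx=5,fy=5,interpolation=cv2.INTER_CUBIC))
E
```

```text
time_s: 7.42
eef_pos: [0.4711, -0.2449, 0.3206]
tcp_rot: [1.561, 1.569, -0.522]
contact_force: [0.6, 0.1, -4.1]
grip_width: 0.021
t 7.42 pos [ 0.4711 -0.2449  0.3206] dockrel [-0.058  -0.3894] F dock [ 0.63  0.18 -4.15] grip 0.021 j [-0.53 -0.17  1.86  0.    1.45 -0.02]
tool x [ 0.001 -0.001 -1.   ] y [ 0.872 -0.49   0.002] z [-0.49  -0.872  0.   ]
[0.53210443 0.08032969] (array([ 0.03039184, -0.10624885, -0.31342915]), np.float64(-0.42362307866072957))
```

View pics/side2.png

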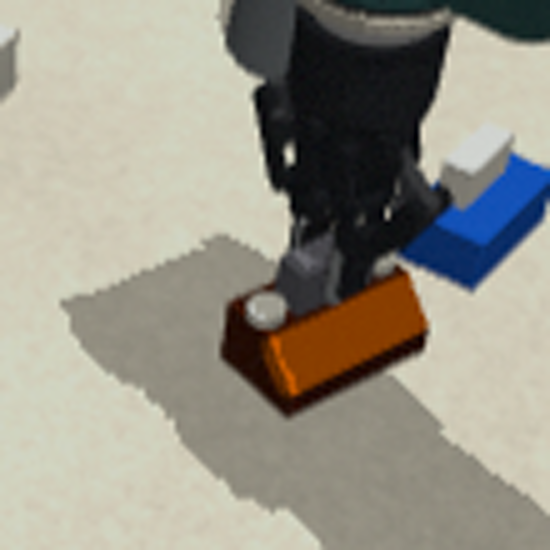

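Cassette lifted level. Now to the dock.

```bash
python3 -m inch '[[[0,-0.004,-0.011],0],[[0,-0.008,-0.022],0],[[0,-0.0085,-0.0254],0],[[0,-0.0085,-0.0254],0],[[0,-0.0085,-0.0254],0],[[0,-0.0085,-0.0254],0],[[0,-0.0085,-0.0254],0],[[0,-0.0085,-0.0254],0],[[0,-0.0085,-0.0254],0],[[0,-0.0085,-0.0254],0],[[0,-0.0085,-0.0254],0],[[0,-0.0085,-0.0254],0],[[0,-0.0065,-0.017],0],[[0,-0.0027,-0.0094],0],[[0,0,0],-0.106],[[0,0,0],-0.106],[[0,0,0],-0.106],[[0,0,0],-0.106],[[0,0,0],0],[[0,0,0],0]]'
python3 - <<'E'
from rig import *
from h import *
import cv2
o=observe();show(o)
p=d2w(-.026,-.060); print(p,need(o,[*p,.25],DOCK[2]))
for n,x,y in (("side",220,140),("top",200,140)):
    p=snapshot(n); cv2.imwrite(f"pics/{n}3.png",cv2.resize(p["color"][y:y+150,x:x+150,::-1],None,fx=4,fy=4,interpolation=cv2.INTER_CUBIC))
E
```

```text
time_s: 9.13
eef_pos: [0.5319, 0.0802, 0.3188]
tcp_rot: [-1.334, 1.569, -2.996]
contact_force: [0.4, -0.7, -3.0]
grip_width: 0.0212
t 9.13 pos [0.5319 0.0802 0.3188] dockrel [-0.0262 -0.0601] F dock [ 0.5  -0.66 -3.04] grip 0.0212 j [ 0.1  -0.15  1.84 -0.    1.45  0.19]
tool x [-0.001 -0.    -1.   ] y [ 0.996 -0.091 -0.001] z [-0.091 -0.996  0.   ]
[0.53210443 0.08032969] (array([ 0.06882018,  0.00031645, -0.00012542]), np.float64(-0.00304643282385042))
```

View pics/side3.png

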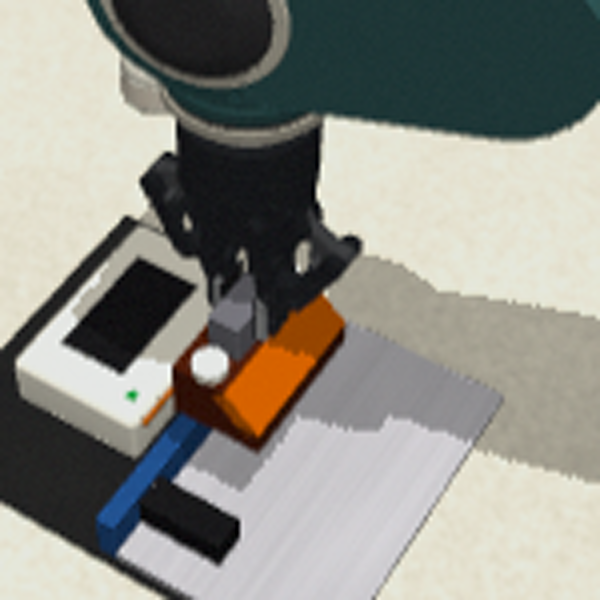

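View pics/top3.png

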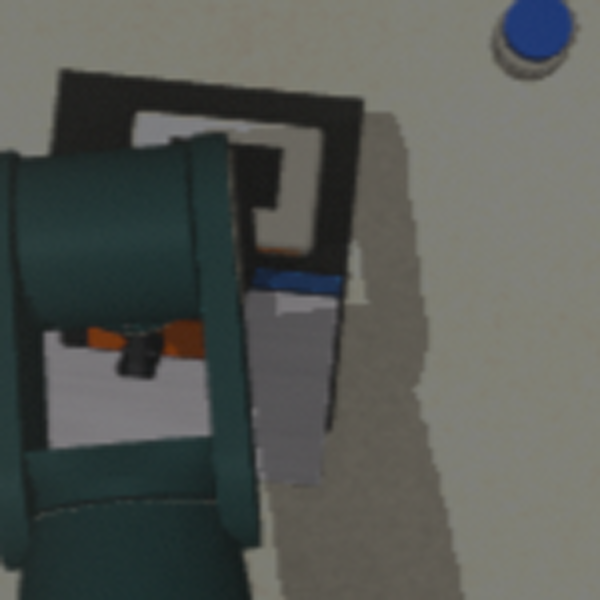

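```bash
python3 -m inch '[[[0.02,0.0003,0],-0.003],[[0.025,0,0],0],[[0.02,0,0],0],[[0.01,0,0],0],[[0.006,0,0],0],[[0,0,0],0],[[0,0,0],0]]'
python3 -m inch '[[[0.001,0,0],0],[[0.001,0,0],0],[[0,0,0],0],[[0,0,0],0]]'
python3 -m inch '[[[0.001,0,0],0],[[0.001,0,0],0],[[0,0,0],0],[[0,0,0],0]]'
python3 - <<'E'
from rig import *
from h import *
show(observe())
E
```

```text
time_s: 9.82
eef_pos: [0.5326, 0.0803, 0.2395]
tcp_rot: [1.763, 1.57, 0.106]
contact_force: [0.1, 0.6, -3.8]
grip_width: 0.0209
time_s: 10.15
eef_pos: [0.5324, 0.0803, 0.2371]
tcp_rot: [1.722, 1.57, 0.066]
contact_force: [-0.1, -0.1, -3.1]
grip_width: 0.0209
time_s: 10.48
eef_pos: [0.5324, 0.0803, 0.2346]
tcp_rot: [-1.222, 1.571, -2.878]
contact_force: [0.0, 1.2, -3.6]
grip_width: 0.0213
t 10.48 pos [0.5324 0.0803 0.2346] dockrel [-0.0257 -0.06  ] F dock [-0.1   1.15 -3.63] grip 0.0213 j [ 0.1  -0.08  1.92 -0.    1.3   0.19]
tool x [-0. -0. -1.] y [ 0.996 -0.085 -0.   ] z [-0.085 -0.996  0.   ]
```

```bash
python3 -m inch '[[[0,0,-0.004],0],[[0,0,-0.003],0],[[0,0,0],0],[[0,0,0],0]]'
python3 -m inch '[[[0,0,-0.001],0],[[0,0,0],0],[[0,0,0],0]]'
python3 -m inch '[[[0,0,-0.001],0],[[0,0,0],0],[[0,0,0],0]]'
python3 -m inch '[[[0,0,-0.001],0],[[0,0,0],0],[[0,0,0],0]]'
python3 - <<'E'
from rig import *
from h import *
show(observe())
E
```

```text
time_s: 10.82
eef_pos: [0.533, 0.0875, 0.2347]
tcp_rot: [0.459, 1.571, -1.197]
contact_force: [-0.0, 0.0, -4.1]
grip_width: 0.0207
time_s: 11.07
eef_pos: [0.533, 0.0882, 0.2347]
tcp_rot: [-0.351, 1.571, -2.007]
contact_force: [0.5, -0.7, -2.8]
grip_width: 0.0207
time_s: 11.32
eef_pos: [0.5331, 0.0893, 0.2347]
tcp_rot: [-1.177, 1.571, -2.833]
contact_force: [-0.0, 0.5, -4.0]
grip_width: 0.0215
time_s: 11.57
eef_pos: [0.5332, 0.0903, 0.2347]
tcp_rot: [-0.656, 1.571, -2.311]
contact_force: [-0.1, -0.5, -3.4]
grip_width: 0.0209
t 11.57 pos [0.5332 0.0903 0.2347] dockrel [-0.0258 -0.05  ] F dock [-0.04 -0.55 -3.36] grip 0.0209 j [ 0.12 -0.08  1.92 -0.    1.3   0.21]
tool x [-0. -0. -1.] y [ 0.996 -0.085 -0.   ] z [-0.085 -0.996  0.   ]
```

No contact yet at the nominal −50 mm; I'll continue in 1 mm steps.

```bash
for i in 1; do python3 -m inch '[[[0,0,-0.001],0],[[0,0,0],0],[[0,0,0],0]]'
python3 -m inch '[[[0,0,-0.001],0],[[0,0,0],0],[[0,0,0],0]]'; done
python3 - <<'E'
from rig import *
from h import *
show(observe())
import cv2
p=snapshot("side"); cv2.imwrite(f"pics/side4.png",cv2.resize(p["color"][200:300,240:340,::-1],None,fx=6,fy=6,interpolation=cv2.INTER_CUBIC))
E
```

```text
time_s: 11.82
eef_pos: [0.5333, 0.091, 0.2347]
tcp_rot: [-0.05, 1.57, -1.706]
contact_force: [-0.6, -5.9, -2.9]
grip_width: 0.0209
time_s: 12.07
eef_pos: [0.5334, 0.0915, 0.2346]
tcp_rot: [-0.073, 1.568, -1.729]
contact_force: [-0.8, -12.3, -1.9]
grip_width: 0.0205
t 12.07 pos [0.5334 0.0915 0.2346] dockrel [-0.0257 -0.0488] F dock [  0.31 -12.29  -1.89] grip 0.0205 j [ 0.12 -0.08  1.92 -0.    1.3   0.21]
tool x [-0.    -0.002 -1.   ] y [ 0.996 -0.085 -0.   ] z [-0.085 -0.996  0.003]
```

View pics/side4.png

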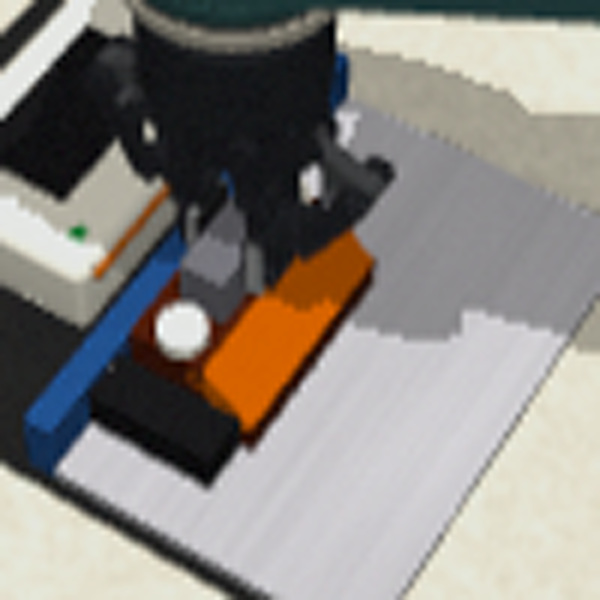

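End face meets the stop (−12 N in y). I'll relax that and lower to the plate.

```bash
python3 -m inch '[[[0.001,0,0.0012],0],[[0,0,0],0],[[0,0,0],0]]'
python3 -m inch '[[[0.001,0,0],0],[[0,0,0],0],[[0,0,0],0]]'
python3 -m inch '[[[0.001,0,0],0],[[0,0,0],0],[[0,0,0],0]]'
python3 - <<'E'
from rig import *
from h import *
show(observe())
E
```

```text
time_s: 12.37
eef_pos: [0.5333, 0.0909, 0.2336]
tcp_rot: [-0.248, 1.57, -1.904]
contact_force: [-0.6, -4.7, -4.8]
grip_width: 0.0209
time_s: 12.62
eef_pos: [0.5333, 0.0909, 0.2327]
tcp_rot: [0.059, 1.57, -1.597]
contact_force: [-0.5, -5.7, -3.2]
grip_width: 0.0214
time_s: 12.87
eef_pos: [0.5334, 0.0908, 0.2323]
tcp_rot: [0.659, 1.57, -0.997]
contact_force: [-1.7, -6.8, 3.4]
grip_width: 0.0209
t 12.87 pos [0.5334 0.0908 0.2323] dockrel [-0.0256 -0.0494] F dock [-1.13 -6.94  3.38] grip 0.0209 j [ 0.12 -0.07  1.92 -0.    1.29  0.21]
tool x [ 0.001 -0.001 -1.   ] y [ 0.996 -0.085  0.001] z [-0.085 -0.996  0.001]
```

```bash
python3 -m inch '[[[0,0,0],0],[[0,0,0],0],[[0,0,0],0],[[0,0,0],0],[[0,0,0],0],[[0,0,0],0],[[0,0,0],0]]' 0.05 
python3 -m inch '[[[-0.005,0,0],0],[[-0.015,0,0],0],[[-0.02,0,0],0],[[-0.02,0,0],0],[[-0.02,0,0],0],[[-0.01,0,0],0],[[0,0,0],0]]'
python3 - <<'E'
from rig import *
from h import *
show(observe())
import cv2
for n,x,y in (("side",230,190),("top",200,180)):
    p=snapshot(n); cv2.imwrite(f"pics/{n}5.png",cv2.resize(p["color"][y:y+100,x:x+120,::-1],None,fx=6,fy=6,interpolation=cv2.INTER_CUBIC))
E
```

```text
time_s: 13.45
eef_pos: [0.5333, 0.0911, 0.2317]
tcp_rot: [2.737, 1.571, 1.082]
contact_force: [-0.2, 0.0, -0.3]
grip_width: 0.0499
time_s: 14.03
eef_pos: [0.5336, 0.0911, 0.3243]
tcp_rot: [1.786, 1.567, 0.13]
contact_force: [-0.0, -0.3, 0.5]
grip_width: 0.0499
t 14.03 pos [0.5336 0.0911 0.3243] dockrel [-0.0255 -0.0492] F dock [-0.02 -0.31  0.51] grip 0.0499 j [ 0.12 -0.15  1.83  0.    1.45  0.21]
tool x [ 0.004  0.    -1.   ] y [ 0.996 -0.085  0.004] z [-0.085 -0.996 -0.001]
```

View pics/side5.png

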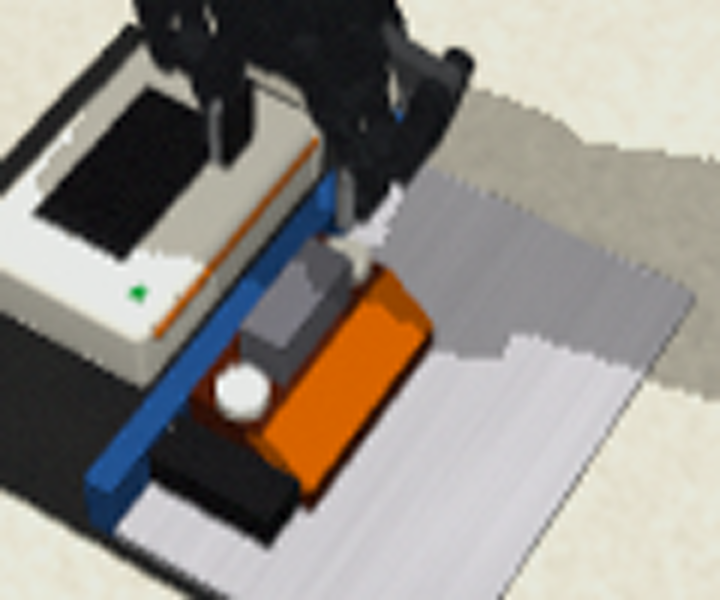

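View pics/top5.png

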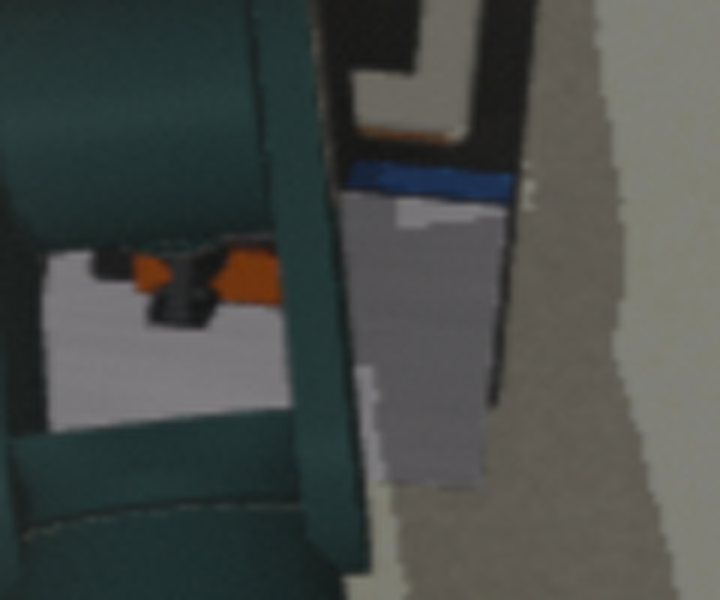

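Cassette is released upright, bevel away from the fence, against the stop, with a few mm fence gap left. Now I'll swing the jaws parallel to the fence for the push.

```bash
python3 -m inch '[[[0,-0.026,0],0],[[0,-0.027,0],0],[[0,0,0],0.121],[[0,0,0],0.121],[[0,0,0],0.121],[[0,0,0],0.121],[[0,0,0],0.121],[[0,0,0],0.121],[[0,0,0],0.121],[[0,0,0],0.121],[[0,0,0],0.121],[[0,0,0],0.121],[[0,0,0],0.121],[[0,0,0],0.121],[[0,0,0],0.121],[[0,0,0],0],[[0,0,0],0]]' 0.04
python3 - <<'E'
from rig import *
from h import *
import cv2
o=observe();show(o)
p=d2w(-.078,-.050); print(p,need(o,[*p,.2125],DOCK[2]+np.pi/2))
for n,x,y in (("side",230,190),("top",200,180)):
    p=snapshot(n); cv2.imwrite(f"pics/{n}6.png",cv2.resize(p["color"][y:y+100,x:x+120,::-1],None,fx=6,fy=6,interpolation=cv2.INTER_CUBIC))
E
```

```text
time_s: 15.55
eef_pos: [0.4804, 0.0955, 0.3205]
tcp_rot: [0.229, 1.569, -2.996]
contact_force: [0.0, -0.2, -0.2]
grip_width: 0.0398
t 15.55 pos [0.4804 0.0955 0.3205] dockrel [-0.0789 -0.0494] F dock [ 0.05 -0.19 -0.24] grip 0.0398 j [ 0.14 -0.26  1.94 -0.    1.47  1.8 ]
tool x [-0.002 -0.    -1.   ] y [-0.083 -0.997  0.   ] z [-0.997  0.083  0.002]
[0.48119032 0.09488146] (array([ 0.10797558,  0.00051459, -0.00103494]), np.float64(0.00504634830744477))
```

View pics/side6.png

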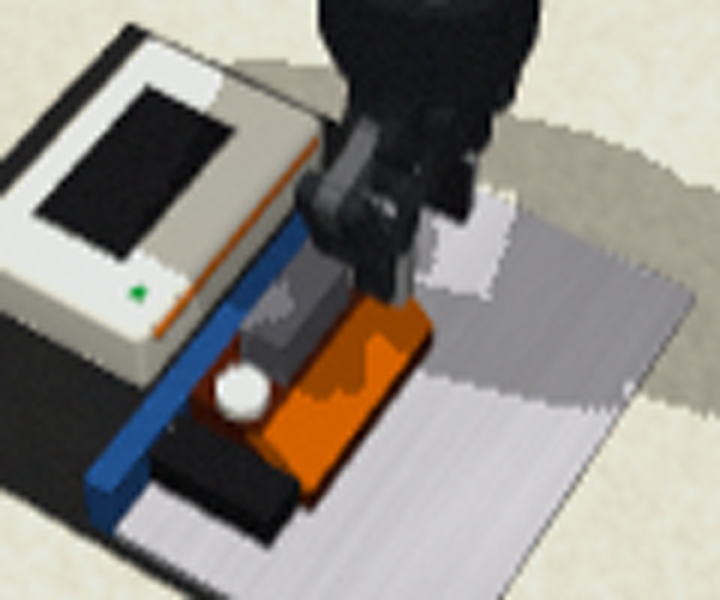

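View pics/top6.png

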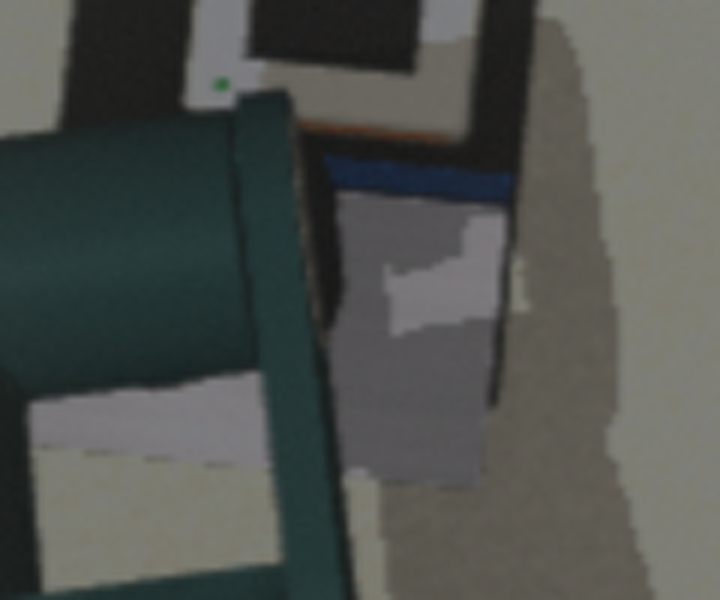

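```bash
python3 -m inch '[[[0.03,0.0005,0],0.005],[[0.035,0,0],0],[[0.025,0,0],0],[[0.013,0,0],0],[[0.005,0,0],0],[[0,0,0],0],[[0,0,0],0]]'
python3 - <<'E'
from rig import *
from h import *
import cv2
o=observe();show(o)
for n,x,y in (("side",230,190),):
    p=snapshot(n); cv2.imwrite(f"pics/{n}7.png",cv2.resize(p["color"][y:y+100,x:x+120,::-1],None,fx=6,fy=6,interpolation=cv2.INTER_CUBIC))
E
```

```text
time_s: 16.23
eef_pos: [0.4809, 0.0951, 0.215]
tcp_rot: [-2.905, 1.57, 0.145]
contact_force: [0.1, 0.0, 0.0]
grip_width: 0.0399
t 16.23 pos [0.4809 0.0951 0.215 ] dockrel [-0.0783 -0.0498] F dock [0.09 0.06 0.02] grip 0.0399 j [ 0.14 -0.18  2.04  0.    1.27  1.81]
tool x [ 0.001  0.    -1.   ] y [-0.091 -0.996 -0.   ] z [-0.996  0.091 -0.001]
```

View pics/side7.png

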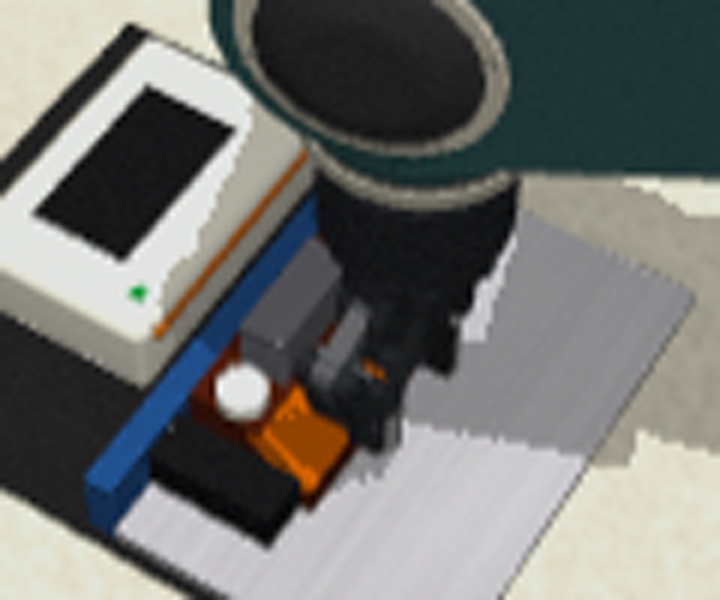

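```bash
python3 -m inch '[[[0.003,0,-0.005],0],[[0,0,-0.004],0],[[0,0,0],0],[[0,0,0],0]]'
python3 -m inch '[[[0,0,-0.0015],0],[[0,0,-0.0015],0],[[0,0,0],0]]'
python3 -m inch '[[[0,0,-0.001],0],[[0,0,-0.001],0],[[0,0,0],0]]'
python3 -m inch '[[[0,0,-0.001],0],[[0,0,-0.001],0],[[0,0,0],0]]'
python3 - <<'E'
from rig import *
from h import *
o=observe();show(o)
E
```

```text
time_s: 16.62
eef_pos: [0.4897, 0.0942, 0.211]
tcp_rot: [-2.902, 1.571, 0.147]
contact_force: [-0.4, 0.4, -0.7]
grip_width: 0.0401
time_s: 16.87
eef_pos: [0.4926, 0.0939, 0.2108]
tcp_rot: [-3.015, 1.571, 0.035]
contact_force: [0.2, -1.0, 0.6]
grip_width: 0.0398
time_s: 17.12
eef_pos: [0.4945, 0.0937, 0.2107]
tcp_rot: [-2.878, 1.571, 0.172]
contact_force: [0.5, -0.9, -0.1]
grip_width: 0.0401
time_s: 17.37
eef_pos: [0.4965, 0.0936, 0.2107]
tcp_rot: [-1.507, 1.571, 1.542]
contact_force: [0.6, -1.2, -0.2]
grip_width: 0.04
t 17.37 pos [0.4965 0.0936 0.2107] dockrel [-0.0626 -0.05  ] F dock [ 0.69 -1.18 -0.17] grip 0.04 j [ 0.14 -0.13  2.01  0.    1.26  1.8 ]
tool x [ 0.  0. -1.] y [-0.092 -0.996 -0.   ] z [-0.996  0.092  0.   ]
```

```bash
python3 -m inch '[[[0,0,-0.001],0],[[0,0,-0.001],0],[[0,0,0],0]]'
python3 -m inch '[[[0,0,-0.001],0],[[0,0,-0.001],0],[[0,0,0],0]]'
python3 - <<'E'
from rig import *
from h import *
o=observe();show(o)
import cv2
for n,x,y in (("side",230,190),):
    p=snapshot(n); cv2.imwrite(f"pics/{n}8.png",cv2.resize(p["color"][y:y+100,x:x+120,::-1],None,fx=6,fy=6,interpolation=cv2.INTER_CUBIC))
E
```

```text
time_s: 17.62
eef_pos: [0.4985, 0.0934, 0.2107]
tcp_rot: [2.701, 1.571, -0.533]
contact_force: [-0.2, -1.2, -0.4]
grip_width: 0.0401
time_s: 17.87
eef_pos: [0.5005, 0.0932, 0.2107]
tcp_rot: [-3.102, 1.571, -0.052]
contact_force: [-0.6, -0.3, 0.1]
grip_width: 0.0403
t 17.87 pos [0.5005 0.0932 0.2107] dockrel [-0.0586 -0.05  ] F dock [-0.53 -0.34  0.08] grip 0.0403 j [ 0.13 -0.13  2.01 -0.    1.26  1.8 ]
tool x [ 0. -0. -1.] y [-0.092 -0.996 -0.   ] z [-0.996  0.092 -0.   ]
```

View pics/side8.png

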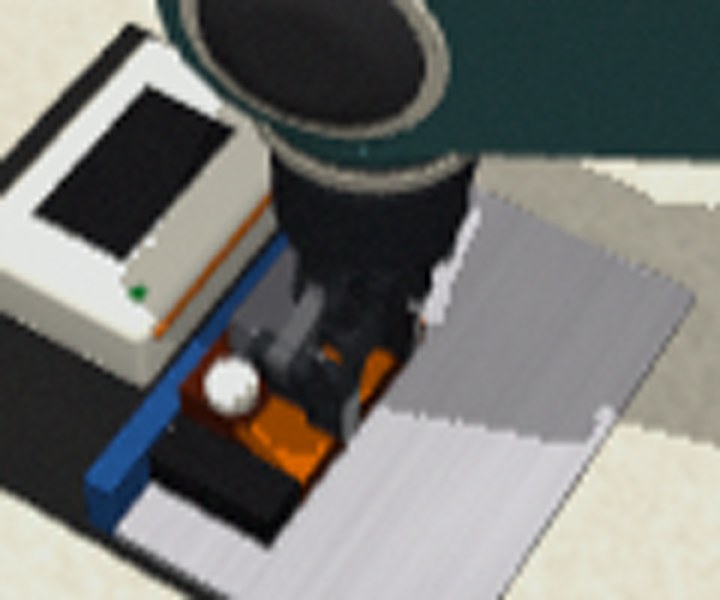

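The cassette is already sliding: its cap moved from (243, 390) to (232, 385) in the zoomed view, at under 1 N. I'll continue to the fence.

```bash
python3 -m inch '[[[0,0,-0.001],0],[[0,0,0],0]]'
python3 -m inch '[[[0,-0.0005,-0.001],0],[[0,0,0],0]]'
python3 - <<'E'
from rig import *
from h import *
o=observe();show(o)
E
```

```text
time_s: 18.08
eef_pos: [0.5011, 0.0931, 0.2107]
tcp_rot: [0.128, 1.569, -3.106]
contact_force: [-7.5, -0.5, 4.4]
grip_width: 0.0399
time_s: 18.25
eef_pos: [0.5017, 0.0934, 0.2106]
tcp_rot: [0.297, 1.567, -2.936]
contact_force: [-17.2, -3.8, 11.0]
grip_width: 0.0402
t 18.25 pos [0.5017 0.0934 0.2106] dockrel [-0.0574 -0.0497] F dock [-16.75  -5.27  10.98] grip 0.0402 j [ 0.13 -0.12  2.   -0.    1.26  1.8 ]
tool x [-0.004 -0.001 -1.   ] y [-0.092 -0.996  0.001] z [-0.996  0.092  0.004]
```

```bash
python3 -m inch '[[[0.001,0,0],0],[[0,0,0],0]]'
python3 -m inch '[[[0.001,-0.0003,-0.0003],0],[[0,0,0],0],[[0,0,0],0]]'
python3 - <<'E'
from rig import *
from h import *
o=observe();show(o)
import cv2
for n,x,y in (("side",230,190),("top",200,180)):
    p=snapshot(n); cv2.imwrite(f"pics/{n}9.png",cv2.resize(p["color"][y:y+100,x:x+120,::-1],None,fx=6,fy=6,interpolation=cv2.INTER_CUBIC))
E
```

```text
time_s: 18.42
eef_pos: [0.5017, 0.0934, 0.2104]
tcp_rot: [0.303, 1.567, -2.93]
contact_force: [-24.0, -4.8, 21.5]
grip_width: 0.0402
time_s: 18.67
eef_pos: [0.5019, 0.0935, 0.2102]
tcp_rot: [0.377, 1.566, -2.856]
contact_force: [-33.2, -7.2, 35.6]
grip_width: 0.0402
t 18.67 pos [0.5019 0.0935 0.2102] dockrel [-0.0572 -0.0495] F dock [-32.45 -10.13  35.63] grip 0.0402 j [ 0.13 -0.12  2.   -0.    1.26  1.8 ]
tool x [-0.005 -0.001 -1.   ] y [-0.092 -0.996  0.002] z [-0.996  0.092  0.004]
```

View pics/side9.png

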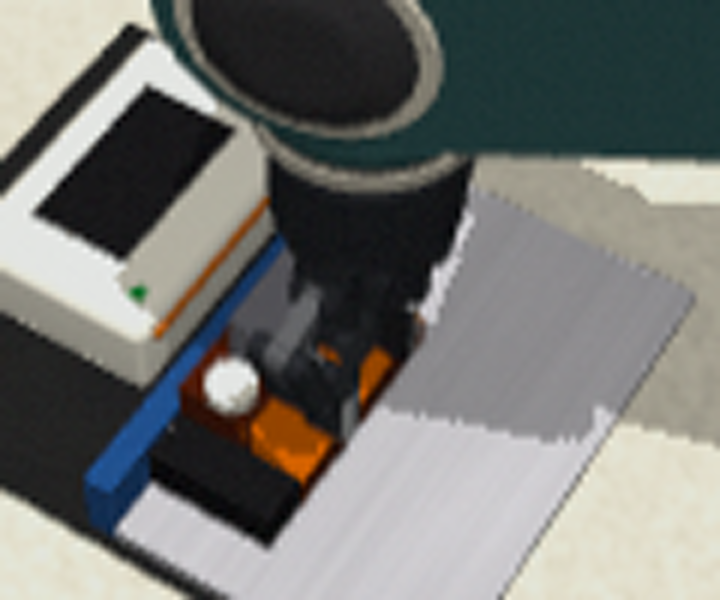

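View pics/top9.png

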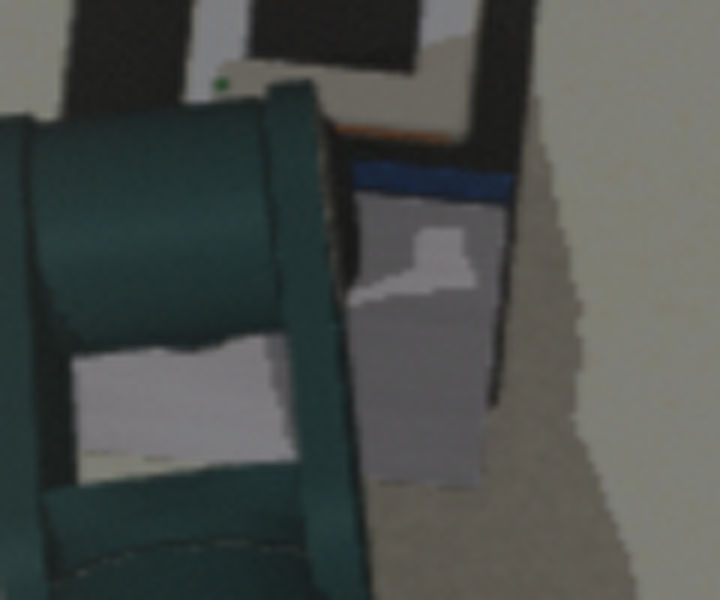

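Push built up: 32 N into the fence, 36 N down, 10 N to the stop. I'll overlay the seated cassette's model on the side view to check seating, and let a hold pass.

```bash
python3 -m inch '[[[0,0,0],0],[[0,0,0],0],[[0,0,0],0],[[0,0,0],0],[[0,0,0],0],[[0,0,0],0]]'
python3 - <<'E'
from rig import *
from h import *
import cv2
o=observe();show(o)
p=snapshot("side"); f=8;x0,y0,w,h=240,205,80,70
b=cv2.resize(p["color"][y0:y0+h,x0:x0+w,::-1],None,fx=f,fy=f,interpolation=cv2.INTER_CUBIC)
raw=b.copy()
def L(P,col):
    W=[[*d2w((x-30)/1000,(y-50)/1000),.012+z/1000] for x,y,z in P]
    q=proj('side',W); q=((q-[x0,y0]+.5)*f-.5).astype(int); cv2.polylines(b,[q.reshape(-1,1,2)],False,col,1)
for y in (50,-50): L([(-30,y,0),(30,y,0),(30,y,42),(-6,y,42),(-30,y,18),(-30,y,0)],(0,255,0))
for x,z in ((-30,0),(30,42),(-6,42),(-30,18)): L([(x,50,z),(x,-50,z)],(0,255,0))
L([(20,27.5,72),(20,-27.5,72),(-2,-27.5,72),(-2,27.5,72),(20,27.5,72)],(255,255,0))
a=np.linspace(0,6.3,30); L([(9+11*np.cos(t),40+11*np.sin(t),49) for t in a],(255,0,255))
cv2.imwrite("pics/ov.png",b); cv2.imwrite("pics/raw.png",raw)
for n in ("amber_bottle","jar","cup","spare"):
    r=regions_of(p,n); print(n,[ (round(q["confidence"],2),np.round(q["rect"],1).tolist()) for q in r[:1]])
E
```

```text
time_s: 19.27
eef_pos: [0.5019, 0.0935, 0.2102]
tcp_rot: [0.377, 1.566, -2.857]
contact_force: [-33.6, -6.6, 35.5]
grip_width: 0.0397
t 19.27 pos [0.5019 0.0935 0.2102] dockrel [-0.0573 -0.0495] F dock [-32.93  -9.54  35.45] grip 0.0397 j [ 0.13 -0.12  2.   -0.    1.26  1.8 ]
tool x [-0.004 -0.001 -1.   ] y [-0.092 -0.996  0.002] z [-0.996  0.092  0.004]
amber_bottle [(0.79, [260.8, 374.6, 27.8, 40.2])]
jar [(0.63, [257.5, 155.8, 18.7, 30.7])]
cup [(0.61, [164.9, 363.6, 38.9, 43.8])]
spare [(0.85, [387.8, 125.4, 27.4, 17.5])]
```

View pics/ov.png

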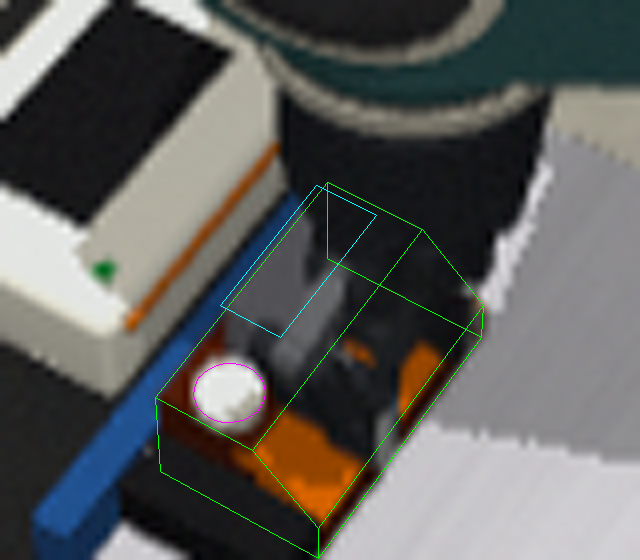

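View pics/raw.png

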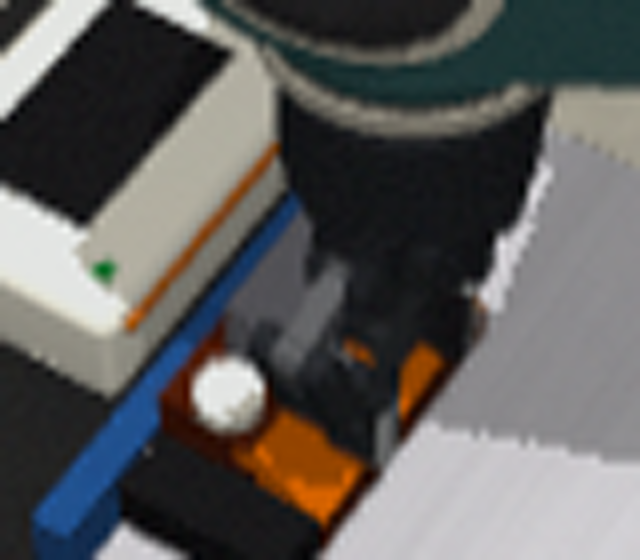

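The model overlay matches the picture at the cap (229, 392), the front lower edge and the far corner (483, 335). The force held steady through the 0.5 s hold, so I'm handing in.

```bash
python3 -c "
from rig import *
print(close_job())
from h import *
show(observe())"
```

```text
the job is handed in; nothing more can be done
None
the job is handed in; nothing more can be done
```

The cassette is seated in the dock, and I handed the job in at about 19.5 s with the push still held. I gripped it by the rib, brought its end face up against the stop, lowered it upright onto the plate with the bevel away from the fence, and let go. Then I turned the jaws parallel to the fence and pushed with both fingertips on the bevel, diagonally down and towards the fence.

**Push force:** the last reading was about 33 N into the fence, 35 N down and 10 N towards the stop. It stayed steady over the 0.5 s hold I let pass before handing in.

**Seating:** the seated-cassette model drawn over the side picture matched to within a pixel or two (about 2 to 3 mm at most) at the cap, the front edge and the far corner. The gripper partly hid the cassette, so squareness rests on that overlay and on the fence and stop forces.

**Rib clearance:** I judged the fingers clear of the grip rib from the contact geometry and the roughly 45-degree force, not from a direct view.

**Bystanders:** the bottle, jar and cup were found within about 2 pixels of where they started. The blue cassette's outline had changed because the arm partly covered it, so its position was not fully confirmed. The arm did not come near it.

No check failed. The state could not be read after hand-in, so the final second is not confirmed.

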